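# Cover the beaker, find the loose port bolt and hold its cap open

## Task

Set the loose round cover on the open beaker so that it sits fully down and level, and let go of it, so nothing falls in. Then tap the heads of the heating block's three thumb bolts from above, in order from left to right as seen from the robot (left, middle, right), to find the one that gives, take the cap behind that loose bolt by its upright fin and lift it at least halfway to its stop. Finish while still holding the cap open and still in the gripper, the cover on the beaker and the other things on the bench left where they stand.

Things in the scene. Friction and masses are not known exactly. Their poses are not given: they have to be found in the camera images.
- block: heating block, 170 (x) x 310 (y) x 60 mm high, fixed. Origin: centre of its underside; x level from its front (bolts, facing the robot) to its back (hinges), y to the left along its three ports (y = +95, 0, -95 mm), z up. Each port: a thumb bolt at x = -60 mm, a flip cap behind it. One bolt is loose, not visibly, a different one each run; it gives when tapped and its cap is free. Tight bolts lock their caps.
- beaker: open straight stainless steel beaker, outer diameter 90 mm, wall 4 mm (bore 82 mm), 90 mm tall, 0.7 kg, standing loose on the bench. Origin: centre of its underside, z up.
- beaker_rim (a point): centre of the beaker's mouth, level with the top of the rim, 90 mm above the bench.
- cover: loose steel cover: disc 102 mm across, 5 mm thick, with a round knob on top (24 mm across, 27 mm tall) and below a bevelled spigot (76 mm across, 6 mm deep) that drops into the beaker's bore. About 0.15 kg. Origin: centre of the spigot's underside, z up; disc from z = 6 to 11 mm, knob from 11 to 38 mm. Starts standing on its spigot on the bench; seated, its origin is 6 mm below the rim.
- bolt_left_top (a point): centre of the top of the left (largest y) thumb bolt's head; the head is a steel disc of 20 mm diameter, 12 mm thick, its top 90 mm above the bench when not pressed. Fingertips tap it straight down.
- bolt_left (a joint): how far the left (largest y) bolt is pressed down, m: 0 at rest; if it is the loose one it gives under 1 to 3 N down to a stop at 0.007 and springs back; if tight it stays within 0.0015 of 0.
- cap_left (a joint): opening angle of the left (largest y) cap, rad: 0 shut, the stop at 1.15. The front edge, the one next to the bolt, rises and swings back. The cap weighs 0.12 kg and falls shut when let go; if its bolt is tight it stays within about 0.05 of 0.
- cap_left_fin (a point): grip point in the left (largest y) cap's upright aluminium fin: 12 mm thick (along the block's y), 24 mm along x, 40 mm tall; the point is 26 mm above the cap's top, 14 mm below the fin's. Shut, it is 104 mm above the bench, 58 mm in front of (block -x) and 30 mm above the hinge axis, which runs along the block's y. Moves with the cap; the fin can pivot between fingers that pinch its thickness.
- bolt_mid_top (a point): centre of the top of the middle thumb bolt's head; the head is a steel disc of 20 mm diameter, 12 mm thick, its top 90 mm above the bench when not pressed. Fingertips tap it straight down.
- bolt_mid (a joint): how far the middle bolt is pressed down, m: 0 at rest; if it is the loose one it gives under 1 to 3 N down to a stop at 0.007 and springs back; if tight it stays within 0.0015 of 0.
- cap_mid (a joint): opening angle of the middle cap, rad: 0 shut, the stop at 1.15. The front edge, the one next to the bolt, rises and swings back. The cap weighs 0.12 kg and falls shut when let go; if its bolt is tight it stays within about 0.05 of 0.
- cap_mid_fin (a point): grip point in the middle cap's upright aluminium fin: 12 mm thick (along the block's y), 24 mm along x, 40 mm tall; the point is 26 mm above the cap's top, 14 mm below the fin's. Shut, it is 104 mm above the bench, 58 mm in front of (block -x) and 30 mm above the hinge axis, which runs along the block's y. Moves with the cap; the fin can pivot between fingers that pinch its thickness.
- bolt_right_top (a point): centre of the top of the right (smallest y) thumb bolt's head; the head is a steel disc of 20 mm diameter, 12 mm thick, its top 90 mm above the bench when not pressed. Fingertips tap it straight down.
- bolt_right (a joint): how far the right (smallest y) bolt is pressed down, m: 0 at rest; if it is the loose one it gives under 1 to 3 N down to a stop at 0.007 and springs back; if tight it stays within 0.0015 of 0.
- cap_right (a joint): opening angle of the right (smallest y) cap, rad: 0 shut, the stop at 1.15. The front edge, the one next to the bolt, rises and swings back. The cap weighs 0.12 kg and falls shut when let go; if its bolt is tight it stays within about 0.05 of 0.
- cap_right_fin (a point): grip point in the right (smallest y) cap's upright aluminium fin: 12 mm thick (along the block's y), 24 mm along x, 40 mm tall; the point is 26 mm above the cap's top, 14 mm below the fin's. Shut, it is 104 mm above the bench, 58 mm in front of (block -x) and 30 mm above the hinge axis, which runs along the block's y. Moves with the cap; the fin can pivot between fingers that pinch its thickness.
- vial: bystander, leave it where it is: small amber glass vial with white cap, 22 mm across, 40 mm tall, standing on the back part of the heating block's top. Origin: centre of its underside.
- marker: bystander, leave it where it is: marker pen, 130 mm long, 15 mm thick, lying on the bench in front of the heating block. Origin: centre of its underside.
- pipette: bystander, leave it where it is: hand pipette lying on the papers to the right, about 240 mm long, 36 mm high. Origin: centre of its underside.
- jar: bystander, leave it where it is: screw-cap jar, 56 mm across, 75 mm tall, standing at the far left. Origin: centre of its underside.
Mind the look-alikes: they are no part of the job. Of the things that look like the cover, take the one that is farthest from the robot's base at the start. What is shaped like the beaker but purple is not meant.

How it is judged (in metres and radians):
On the way, in this order (a step that is already met when the one before it is completed fails the run):
1. the cover is seated level on the beaker and let go (horizontal distance between cover and beaker_rim below 0.006 m and z of cover in the frame of beaker_rim between -0.009 and -0.003 m and angle between cover's own z axis and vertical below 0.06 rad and contact force between the fingers and cover below 0.1 N and linear speed of cover below 0.02 m/s and angle between beaker's own z axis and vertical below 0.05 rad), for 0.2 s.
2. the left (largest y) bolt is tapped with the fingers (contact force between the fingers and bolt_left above 1.5 N), for 0.03 s.
3. the middle bolt is tapped with the fingers (contact force between the fingers and bolt_mid above 1.5 N), for 0.03 s.
4. the right (smallest y) bolt is tapped with the fingers (contact force between the fingers and bolt_right above 1.5 N), for 0.03 s.
At the end, for the whole second after the job is handed in: The loose bolt's cap is held by the fingers (contact over 0.5 N), still, opened beyond 0.5 rad; the cover sits in the beaker's mouth untouched, within 6 mm of its centre, origin 3 to 9 mm below the rim, tilted under 0.06 rad; the beaker stands upright within 40 mm of where it stood (all of step 1 and distance of beaker from where it was at the start of the episode below 0.04 m and ((value of joint cap_left above 0.5 rad and velocity of joint cap_left between -0.15 and 0.15 rad/s and contact force between the fingers and cap_left above 0.5 N) or (value of joint cap_mid above 0.5 rad and velocity of joint cap_mid between -0.15 and 0.15 rad/s and contact force between the fingers and cap_mid above 0.5 N) or (value of joint cap_right above 0.5 rad and velocity of joint cap_right between -0.15 and 0.15 rad/s and contact force between the fingers and cap_right above 0.5 N))); the arm keeps its last pose, push and grip.
It fails at once if a bystander is moved more than 40 mm (distance of any of vial, marker, pipette, jar from where it was at the start of the episode above 0.04 m).
It fails at once if the beaker is tipped (angle between beaker's own z axis and vertical above 0.3 rad).
It also fails if it takes over 58 s, if anything falls off the work surface, if the arm or the gripper's body presses on something with over 40 N, if the wrist force passes 120 N, or if a joint passes its speed limit or range.

## Robot

A 6-joint arm with a two-finger parallel gripper is mounted at the origin on the work surface. World frame = base frame: x ahead of the robot, y to its left, z up, the work surface at z = 0. Lengths are in mm, angles in degrees, forces in N, time in s.
With the tool pointing down it reaches from about 350 to 925 mm from the base axis. Payload 6.4 kg.
Tool frame: the origin (TCP) lies at the very end of the fingers, on their centre line; the grasp point (between the pads) lies 19 mm behind it; z points along the fingers, y is the line along which they close (so a half turn about z gives the same grasp; the last joint's range is limited). The gripper opens to 85 mm and grips with 20 to 120 N. Pads are 22 mm wide; open, the fingers measure 114 mm over their backs; the gripper's body (76 mm by 85 mm) begins 54 mm behind the grasp point. The pads swing forward as they close: fully open they stand 13 mm farther back than shut.
Start: joints at [63.994, 14.043, 89.255, -0, 76.702, -9.975], TCP at [179.503, 624.734, 231.29] pointing down, gripper open.
Joint ranges: [-179.41, 179.41], [-58.25, 129.5], [7.25, 145.43], [-54.29, 234.29], [11.92, 165.04], [-157.13, 157.13]. Speed limits (degrees/s): [147.25, 147.25, 180, 180, 180, 180].

## Interface

Orientations are given as a 3x3 rotation matrix whose columns are the frame's x, y, z axes.
In Python, from bench import r, vision gives the robot as it stands. The module is installed in compiled form; this text tells all that it offers. Calls block until the motion is done:
- r.move_pose(position, orientation): joint-space move of the TCP to a pose.
- r.servo_line(position, orientation=None, v=150): straight line of the TCP; orientation=None keeps the orientation; v is the mean speed in mm/s.
- r.move_j(angles): joint-space move.
- r.let_go() and r.gripper_close(f_grip=None): open the fingers fully, or close them until they stop; f_grip is the grip in N (None keeps the last).
- r.pause(seconds).
- r.ik(position, orientation): joint angles nearest the present ones, or None.
- vision.snapshot(name): name is "scene" or "top" or "wrist"; returns a dict with "img" (400x640x3 uint8, red, green, blue), "fx", "fy", "cx", "cy" (pixels), "camera_from_world" (4x4, takes a point from world to camera coordinates); the wrist camera has in their place "hand_eye" (4x4, takes a point from camera to tool coordinates, whose origin is the TCP and whose axes are the flange's). Camera axes: x right, y down, z forward; pixel columns grow to the right and rows downward; lengths in mm; the calibration is good to about 2 mm. A picture is of the moment at which its call begins: read the wrist's pose just before it. There is no depth.
A pose or a line that the arm cannot do raises r.IKError and nothing moves.
- r.hand_in(): hands the job in; it is judged then, once.
Readings, each from a call of its own:
- r.read_time(): time.
- r.read_joint_pos(): joint angles.
- r.read_qvel(): joint speeds.
- r.read_joint_torque(): joint torques, N m.
- r.read_tcp_pos(): TCP position.
- r.read_tcp_rot(): TCP orientation.
- r.read_contact_force(): force on the tool from outside, world axes, zero at the start.
- r.read_wrist_torque(): the same for the moment, N m.
- r.read_gripper_width(): finger opening in mm.
- r.read_grasp_force(): force on a finger pad.
Only numpy, scipy, OpenCV 4.12 (cv2) and the standard library are available. Lean on these libraries where they do the work, as an engineer would, in place of code of your own. Each camera call takes 0.05 s, during which the arm holds its last target. There are 200 camera calls.

## Working session

There is one attempt and no reset: what is moved stays moved. The work goes in short steps, each a Python script; the robot and the scene stay as the last script left them, time stands still between calls to the robot, and variables do not carry over. Pictures are saved under pics/ and viewed, at most 10 in all, crops included, and the job is handed in when it is done.

```bash
mkdir -p pics
cat > h.py <<'E'
import numpy as np, cv2
from bench import r, vision
def snap(name, f=None):
    T=None
    if name=="wrist": p,R=np.array(r.read_tcp_pos()),np.array(r.read_tcp_rot())
    s=vision.snapshot(name)
    if name=="wrist":
        W=np.eye(4); W[:3,:3]=R; W[:3,3]=p; s["wfc"]=W@np.array(s["hand_eye"])
    else: s["wfc"]=np.linalg.inv(np.array(s["camera_from_world"]))
    if f: cv2.imwrite(f,s["img"][:,:,::-1])
    return s
def ray(s,u,v,z):
    d=s["wfc"][:3,:3]@np.array([(u-s["cx"])/s["fx"],(v-s["cy"])/s["fy"],1]); o=s["wfc"][:3,3]
    return o+d*(z-o[2])/d[2]
def proj(s,P):
    c=np.linalg.inv(s["wfc"])@np.append(P,1); return np.array([c[0]/c[2]*s["fx"]+s["cx"],c[1]/c[2]*s["fy"]+s["cy"]])
E
python3 - <<'E'
from h import *
for n in("top","scene"):
    s=snap(n,f"pics/{n}.png"); np.save(f"{n}.npy",s,allow_pickle=True); print(n,s["wfc"].round(2).tolist(),s["fx"],s["cx"],s["cy"])
print(r.read_tcp_rot(), r.read_time())
E
```

```text
top [[0.01, -1.0, 0.1, 347.99], [-1.0, -0.01, -0.02, 13.72], [0.02, -0.1, -1.0, 1454.69], [0.0, 0.0, 0.0, 1.0]] 442.7703556435409 319.55943595048586 195.84729568573596
scene [[0.87, 0.33, -0.37, 897.8], [0.5, -0.58, 0.65, -709.97], [-0.01, -0.75, -0.66, 816.23], [0.0, 0.0, 0.0, 1.0]] 399.25902087140724 320.07341694615013 202.01424715637802
[[-9.61124703e-01  2.76113509e-01 -7.96757324e-04]
 [ 2.76114471e-01  9.61123408e-01 -1.61050076e-03]
 [ 3.21101100e-04 -1.76788829e-03 -9.99998386e-01]] 0.1
```

View pics/top.png

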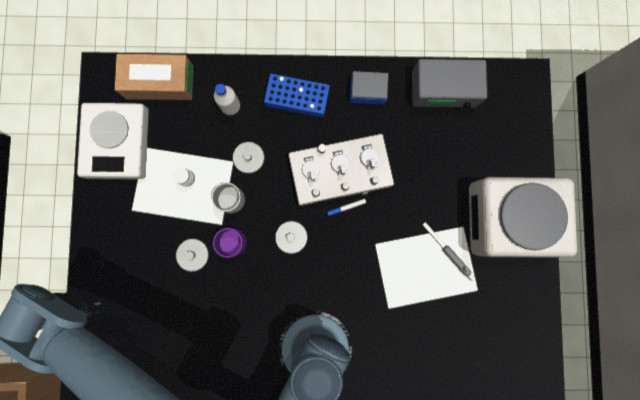

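View pics/scene.png

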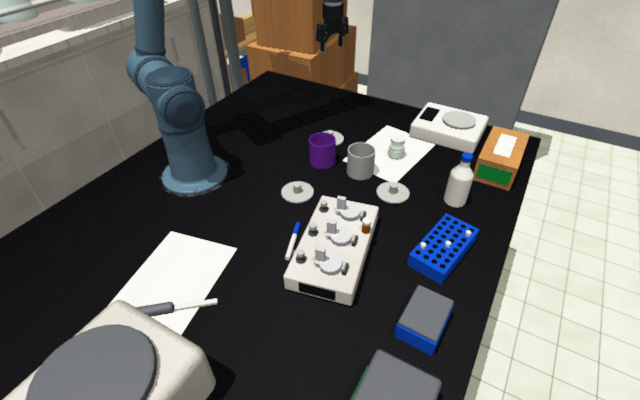

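The top view shows three cover look-alikes at about (248,157), (192,255) and (291,237). The base is at about (315,345), so (248,157) is the farthest and should be the one. The grey steel beaker is at (228,197) and the purple one at (229,243) is the decoy. The block's bolts are at about (316,193), (345,187) and (374,181). I'll measure these and confirm in a crop.

Run:
```python
from h import *
s=np.load("top.npy",allow_pickle=True).item(); img=s["img"]; g=cv2.cvtColor(img,cv2.COLOR_RGB2GRAY)
def circ(u,v,z,R,w=40):
    # bright blob ellipse around u,v in ground-plane rectified coords
    m=np.zeros_like(g); cv2.circle(m,(u,v),w,255,-1)
    b=((g>70)&(m>0)).astype(np.uint8); n,l=cv2.connectedComponents(b)
    c=max(cv2.findContours((l==l[v,u+8]).astype(np.uint8),cv2.RETR_EXTERNAL,cv2.CHAIN_APPROX_NONE)[0],key=len)
    P=np.array([ray(s,*p,z)[:2] for p in c[:,0]],np.float32); cc,rr=cv2.minEnclosingCircle(P); e=cv2.fitEllipse(P)
    print((u,v),np.round(cc,1),round(2*rr,1),np.round(e[0]+e[1],1),"dist",round(float(np.hypot(*e[0])),1))
for u,v in((248,157),(192,255),(291,237)): circ(u,v,11,51,24)
for n,u,v,z in(("beaker",228,196,90),("purple",229,243,90),("bL",316,193,90),("bM",345,187,90),("bR",374,181,90),("vial",322,148,100)): print(n,ray(s,u,v,z).round(1))
# block top
b=cv2.inRange(img,(150,140,130),(255,255,255)); b[:, :275]=0;b[:,400:]=0;b[:125]=0;b[212:]=0
b=cv2.morphologyEx(b,cv2.MORPH_OPEN,np.ones((5,5)))
c=max(cv2.findContours(b,cv2.RETR_EXTERNAL,cv2.CHAIN_APPROX_NONE)[0],key=cv2.contourArea)
P=np.array([ray(s,*p,60)[:2] for p in cv2.convexHull(c)[:,0]],np.float32); print("block",cv2.minAreaRect(P))
cr=img[125:270,165:400]; cv2.imwrite("pics/crop.png",cv2.resize(cr,None,fx=3.4,fy=3.4,interpolation=cv2.INTER_CUBIC)[:,:,::-1])
```

```text
(248, 157) [610.1 236. ] 131.2 [613.1 231.1  99.  125.7] dist 655.2
(192, 255) [296.1 398.6] 106.1 [295.7 398.5 102.6 103.4] dist 496.3
(291, 237) [354.7  80.7] 106.9 [354.8  80.3 103.6 104.2] dist 363.7
beaker [478.7 272.2  90. ]
purple [334.6 265.4  90. ]
bL [490.3   0.8  90. ]
bM [509.7 -89.2  90. ]
bR [ 529.3 -179.6   90. ]
vial [630.  -16.8 100. ]
block ((574.0460205078125, -77.55264282226562), (172.69476318359375, 307.271728515625), 12.257608413696289)
```

View pics/crop.png

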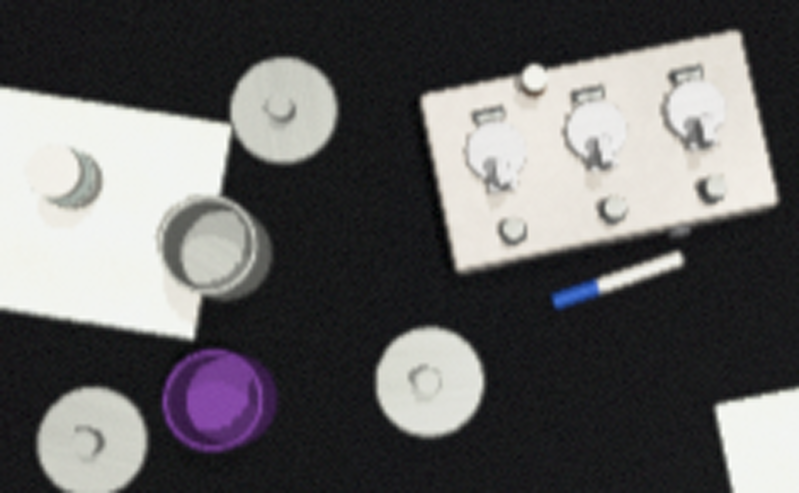

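The crop confirms the choice. The far cover is grey steel with a knob and is centred at (283,110) in the crop, which is full-image (248.2,157.4). The beaker rim is at about (208,243), the purple decoy is separate, and the block yaw is about +12°. Next I'll move in for a look with the wrist camera.

```bash
cat >> h.py <<'E'
def Ry(deg):
    a=np.radians(deg); c,s=np.cos(a),np.sin(a)
    return np.array([[-c,-s,0],[-s,c,0],[0,0,-1.]])  # tool y along block y, z down
E
python3 - <<'E'
from h import *
s=np.load("top.npy",allow_pickle=True).item()
print("cover",ray(s,248.2,157.4,11),"rim",ray(s,226.2,196.5,90),"jar",ray(s,184,176,75))
r.move_pose([530,250,380],Ry(12))
s=snap("wrist","pics/w1.png"); np.save("w1.npy",s,allow_pickle=True); print(np.array(s["hand_eye"]).round(3).tolist(),s["fx"],s["cx"],s["cy"],r.read_time())
print(proj(s,[606,234,11]),proj(s,[478,275,90]))
E
```

```text
cover [614.61187402 224.24866463  11.        ] rim [477.15417886 277.72938978  90.        ] jar [541.91858422 413.84431589  75.        ]
[[-0.0, -0.947, -0.32, 83.728], [1.0, -0.0, 0.001, 0.141], [-0.001, -0.32, 0.947, -142.544], [0.0, 0.0, 0.0, 1.0]] 282.4483376733684 320.0753079392049 201.73659081797817 2.0833
[302.78218602 193.03752931] [342.95678853 133.59753649]
```

View pics/w1.png

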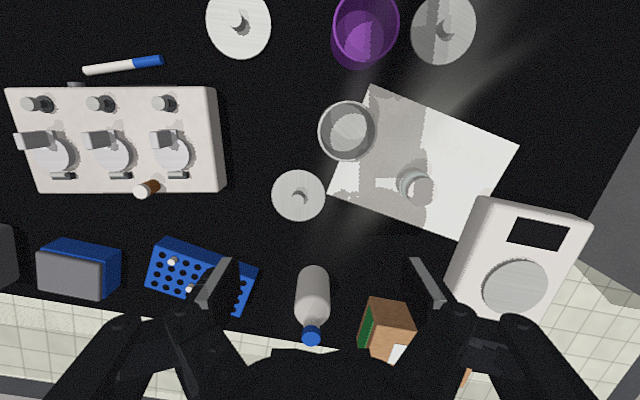

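The wrist view shows the wanted cover at about (298,195), the beaker rim at about (346,131), the bolts at about (48,104), (109,104) and (172,104), and the vial at (147,190). Next are matching close views over the cover and the rim, using the same relative geometry so that calibration bias cancels.

Run:
```python
from h import *
w=np.load("w1.npy",allow_pickle=True).item()
C=ray(w,298.2,195,11); B=ray(w,346.5,131,90); print("w1 cover",C.round(1),"rim",B.round(1))
r.move_pose([C[0],C[1],121],Ry(12)); r.pause(.1)
a=snap("wrist"); np.save("wc.npy",a,allow_pickle=True)
r.servo_line([B[0],B[1],260],Ry(12),v=250)
r.servo_line([B[0],B[1],200],Ry(12)); r.pause(.1)
b=snap("wrist"); np.save("wb.npy",b,allow_pickle=True)
for s,P in((a,[C[0],C[1],11]),(b,[B[0],B[1],90])): print(proj(s,P))
cv2.imwrite("pics/cb.png",np.hstack([a["img"][80:380,120:520],b["img"][80:380,120:520]])[:,:,::-1]); print(r.read_time())
```

```text
w1 cover [611.6 226.2  11. ] rim [473.2 279.3  90. ]
[319.42274742 197.34799804]
[319.79833261 198.56990475]
4.9583
```

View pics/cb.png

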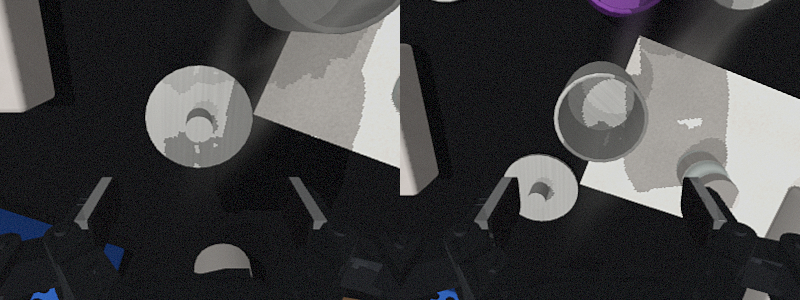

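Left half: the cover disc is clean, centred at about (199,117) in the crop, with the knob at (199,125). Right half: the bright rim ring is centred at about (601,117). I'll fit both with ellipses.

```bash
cat > fit.py <<'E'
from h import *
def fitc(s,u,v,z,D,mode):
    g=cv2.GaussianBlur(cv2.cvtColor(s["img"],cv2.COLOR_RGB2GRAY),(3,3),0).astype(np.float32)
    c=ray(s,u,v,z)
    for it in range(3):
        P=[]
        for a in np.linspace(0,2*np.pi,120,endpoint=False):
            rr=np.arange(D/2-9,D/2+9,.5); q=np.array([proj(s,c+[k*np.cos(a),k*np.sin(a),0]) for k in rr],np.float32)
            p=cv2.remap(g,q[:,0].reshape(1,-1),q[:,1].reshape(1,-1),cv2.INTER_LINEAR)[0]
            d=np.gradient(p); i=int(np.argmin(d)) if mode=="edge" else int(np.argmax(p))
            if (mode=="edge" and d[i]<-4) or (mode=="ridge" and 0<i<len(rr)-1 and p[i]-max(p[0],p[-1])>12): P.append(c[:2]+rr[i]*np.array([np.cos(a),np.sin(a)]))
        P=np.array(P)
        for _ in range(4):
            x=np.linalg.lstsq(np.c_[2*P,np.ones(len(P))],(P**2).sum(1),rcond=None)[0]; R=np.sqrt(x[2]+x[0]**2+x[1]**2)
            e=abs(np.hypot(*(P-x[:2]).T)-R); P=P[e<max(1.0,2*np.median(e))]
        c=np.array([x[0],x[1],z])
    print("centre",c.round(2),"diam",round(2*R,1),"n",len(P),"res",round(float(np.median(e)),2)); return c
E
python3 - <<'E'
from fit import *
a=np.load("wc.npy",allow_pickle=True).item();b=np.load("wb.npy",allow_pickle=True).item()
fitc(a,319,197,11,102,"edge"); fitc(b,321.5,197,90,86,"ridge"); fitc(b,321.5,197,90,90,"edge"); fitc(a,319,205,38,24,"edge")
w=np.load("w1.npy",allow_pickle=True).item(); fitc(w,298,195,11,102,"edge"); fitc(w,346.5,131,90,86,"ridge")
E
```

```text
centre [613.72 225.78  11.  ] diam 101.9 n 120 res 0.04
centre [473.97 280.5   90.  ] diam 85.8 n 53 res 0.18
centre [474.4  279.86  90.  ] diam 88.6 n 51 res 0.06
centre [613.82 226.11  38.  ] diam 24.0 n 86 res 0.03
centre [613.44 225.94  11.  ] diam 102.6 n 114 res 0.26
centre [473.93 280.37  90.  ] diam 85.5 n 55 res 0.26
```

Both fits agree, with diameters 102, 86 and 24 as expected. I'll grip the knob once to centre it, release, re-measure for the bias, then grip and lift.

Run:
```python
from fit import *
C=np.array([613.75,225.95]); R=Ry(12)
r.move_pose([*C,121],R)
r.servo_line([*C,17],v=120); r.gripper_close(30); print("w",r.read_gripper_width(),r.read_contact_force())
r.let_go(); r.servo_line([*C,121],v=200); r.pause(.1)
p=r.read_tcp_pos(); a=snap("wrist"); c=fitc(a,319,197,11,102,"edge"); fitc(a,319,205,38,24,"edge")
d=R.T@(c-[p[0],p[1],11]); print("tool-frame offset",d,p)
np.save("bias.npy",d)
r.servo_line([*C,17],v=150); r.gripper_close(40); print("w",r.read_gripper_width(),r.read_grasp_force())
r.servo_line([*C,160],v=150); r.pause(.1); print(r.read_gripper_width(),r.read_contact_force(),r.read_time(),r.read_tcp_pos())
```

```text
w 22.593128927624594 [-0.70747038 -0.37648195  1.74504114]
centre [613.78 226.16  11.  ] diam 101.9 n 120 res 0.06
centre [613.99 226.32  38.  ] diam 24.0 n 88 res 0.03
tool-frame offset [-1.6061373  0.1769118  0.       ] [612.24264057 225.65346799 118.50966773]
w 22.61730633170706 39.26788151264191
22.356232381393635 [ 1.12652124 -0.00459063 -1.95016193] 11.3667 [612.86401111 225.74589287 158.27837696]
```

Run:
```python
from fit import *
R=Ry(12); T=np.array([473.3,280.1])
r.servo_line([*T,160],R,v=150); r.pause(.2)
p=np.array(r.read_tcp_pos()); cmd=T+(T-p[:2]); print(p, cmd)
r.servo_line([*cmd,118],R,v=80); r.pause(.1); print(r.read_tcp_pos(),r.read_contact_force())
f0=np.array(r.read_contact_force())
for z in np.arange(115,97,-1.5):
    r.servo_line([*cmd,z],R,v=30); f=np.array(r.read_contact_force())-f0; print(z,r.read_tcp_pos()[2].round(1),f.round(2))
    if f[2]>4: break
s=snap("wrist","pics/place.png"); np.save("pl.npy",s,allow_pickle=True); print(r.read_time())
```

```text
[473.86225827 279.82443655 159.98359183] [472.73774173 280.37556345]
[473.26645593 280.56415368 118.64945132] [-0.11376278  0.09780784 -2.88165414]
115.0 115.0 [0.25 0.18 1.05]
113.5 113.4 [0.35 0.28 1.09]
112.0 111.8 [-0.08 -0.85  1.56]
110.5 110.3 [-0.93 -0.28  1.44]
109.0 108.9 [ 0.43 -0.22  1.53]
107.5 107.4 [-0.74  0.3   0.91]
106.0 105.9 [ 0.35 -0.03  1.1 ]
104.5 104.4 [-0.26 -0.04  0.3 ]
103.0 102.9 [-0.48  0.33  1.29]
101.5 101.6 [ 0.95 -0.97  1.57]
100.0 101.5 [-2.04 -1.76 10.16]
16.2917
```

View pics/place.png

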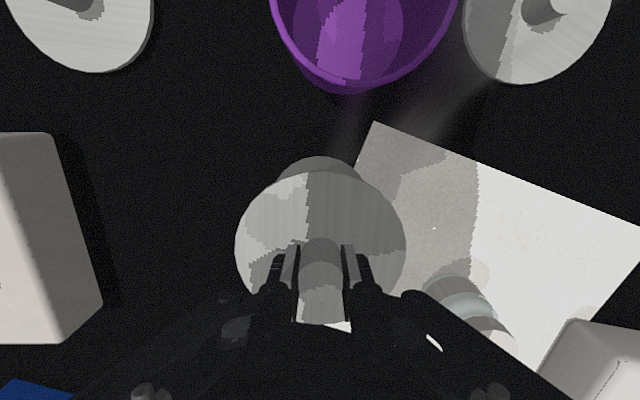

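The cover sits over the beaker at about (320,245), and contact came at TCP height 101.4. A seated cover should give about 17+84=101. I'll release and check from above.

Run:
```python
from fit import *
R=Ry(12); p=r.read_tcp_pos()
r.let_go(); r.pause(.1)
r.servo_line([p[0],p[1],205],R,v=120); r.pause(.2)
s=snap("wrist"); fitc(s,319,197,95,102,"edge"); fitc(s,319,205,122,24,"edge")
t=r.read_time()
# bolts view: block guess
w=np.load("w1.npy",allow_pickle=True).item()
r.move_pose([530,-90,240],R); r.pause(.2); s=snap("wrist","pics/block.png"); np.save("blk.npy",s,allow_pickle=True); print(t,r.read_time(),r.read_tcp_pos())
x=np.array([np.cos(np.radians(12)),np.sin(np.radians(12))])
```

```text
centre [473.14 280.81  95.  ] diam 102.0 n 55 res 0.17
centre [473.1  280.52 122.  ] diam 23.5 n 81 res 0.23
18.3 19.9583 [530.07708848 -89.20518586 239.92982019]
```

View pics/block.png

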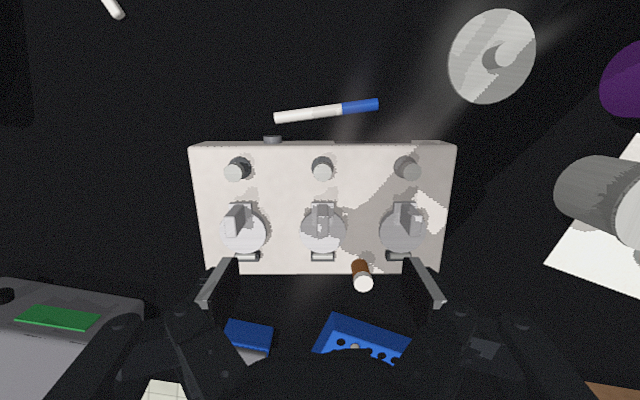

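The disc fits 102.0 mm at z=95, concentric with its knob and within about 1 mm of the rim, so the cover is seated level. In the block view the bolt heads are at about (236,171), (321,171) and (409,171), the fins at about (235,220), (322,218) and (408,218), and the vial at (362,275).

Run:
```python
from fit import *
s=np.load("blk.npy",allow_pickle=True).item()
for u,v in((236,171),(321,171),(409,171)): print(ray(s,u,v,90).round(1))
K=np.array([ray(s,u,v,60)[:2] for u,v in((190,147),(457,145),(441,274),(205,274))]); print("corners",K.round(1)); 
print("edges",[np.hypot(*(K[i]-K[i-1])).round(1) for i in range(4)], "centre",K.mean(0))
e=(K[1]-K[0])+(K[2]-K[3]); yaw=np.degrees(np.arctan2(-e[0],e[1])); print("yaw",yaw)
x=np.array([np.cos(np.radians(yaw)),np.sin(np.radians(yaw))]); y=np.array([-x[1],x[0]])
for k in(95,0,-95): b=K.mean(0)-60*x+k*y; print("bolt from block",b.round(1),proj(s,[*b,90]).round(1))
cr=s["img"][130:290,175:475]; cv2.imwrite("pics/bcrop.png",cv2.resize(cr,None,fx=2.66,fy=2.66,interpolation=cv2.INTER_CUBIC)[:,:,::-1])
```

```text
[ 529.7 -179.4   90. ]
[511.  -91.8  90. ]
[491.6  -1.1  90. ]
corners [[ 521.4 -240.9]
 [ 456.1   53.6]
 [ 619.6   93.6]
 [ 684.5 -210.7]]
edges [np.float64(165.9), np.float64(301.6), np.float64(168.3), np.float64(311.2)] centre [570.38501544 -76.11039376]
yaw 12.267622880170924
bolt from block [491.6   4. ] [413.6 172. ]
bolt from block [511.8 -88.9] [323.6 172.3]
bolt from block [ 531.9 -181.7] [233.6 172.6]
```

View pics/bcrop.png

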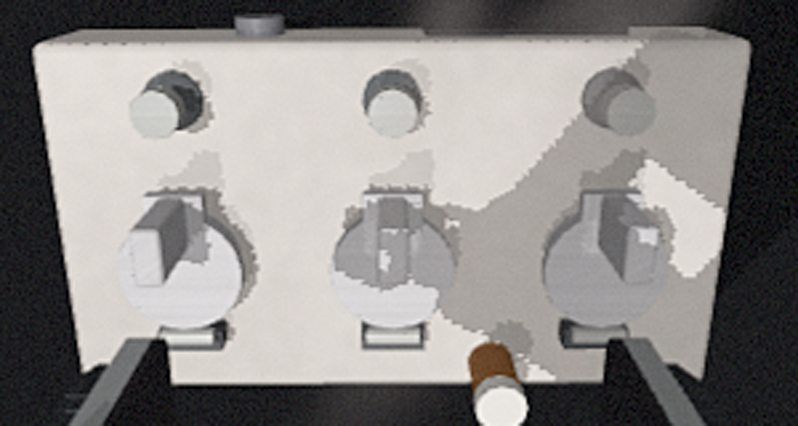

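The bolt head tops sit within about 1 px of the block-derived predictions. Next I'll tap them left, middle, right with closed fingers.

Run:
```python
from fit import *
R=Ry(12.27)
r.gripper_close(30)
res={}
for n,b in(("left",[491.8,3]),("mid",[511.6,-89.8]),("right",[531.7,-181.9])):
    r.move_pose([*b,112],R) if n=="left" else r.servo_line([*b,112],R,v=200)
    r.servo_line([*b,96],R,v=80); r.pause(.15)
    f0=np.mean([r.read_contact_force() for _ in range(5)],0)[2]; L=[]
    for z in np.arange(94,78,-1.):
        r.servo_line([*b,z],R,v=30); r.pause(.04); f=r.read_contact_force()[2]-f0; L.append((int(z),round(float(r.read_tcp_pos()[2]),1),round(float(f),1)))
        if f>8: break
    r.pause(.1); print(n,L,r.read_contact_force()[2]-f0,r.read_time())
    r.servo_line([*b,112],R,v=150)
```

```text
left [(94, 94.0, -0.4), (93, 93.0, -0.8), (92, 92.0, -0.8), (91, 91.0, -0.4), (90, 90.1, -0.1), (89, 89.5, 5.4), (88, 89.4, 12.0)] 11.163718156010678 24.0583
mid [(94, 94.0, 0.1), (93, 93.0, -0.4), (92, 91.9, 0.1), (91, 91.0, -0.7), (90, 90.1, 0.1), (89, 89.1, 1.0), (88, 88.1, 1.2), (87, 87.0, 2.0), (86, 86.0, 1.8), (85, 85.1, 2.0), (84, 84.0, 1.9), (83, 83.0, 2.2), (82, 82.9, 10.1)] 9.77010161506608 29.3833
right [(94, 94.1, 0.5), (93, 93.0, 0.4), (92, 91.9, 0.5), (91, 90.9, 0.2), (90, 90.1, 0.5), (89, 89.5, 5.5), (88, 89.4, 11.3)] 11.773468546717035 33.0
```

The middle bolt is the loose one: it gave 7 mm at about 2 N, while the other two went straight to over 10 N. Next: locate the middle fin by its hinge and fin-top rays, grip it, and swing it along the arc.

Run:
```python
from fit import *
s=np.load("blk.npy",allow_pickle=True).item()
a=np.radians(12.27); x=np.array([np.cos(a),np.sin(a)]); y=np.array([-x[1],x[0]]); O=np.array([511.6,-89.8])+60*x
bl=lambda u,v,z:(lambda p:(round(float((p-O)@x),1),round(float((p-O)@y),1)))(ray(s,u,v,z)[:2])
f=lambda u,v:(175+u/2.66,130+v/2.66)
for n,u,v,z in(("hingeM",392,337,74),("hingeR",195,337,74),("hingeL",590,333,74),("finMtop",393,258,118),("finRtop",146,257,118),("finLtop",641,255,118),("vial",500,405,100),("capM",393,258,78)): print(n,bl(*f(u,v),z))
```

```text
hingeM (50.1, -0.3)
hingeR (49.8, -91.6)
hingeL (48.4, 91.4)
finMtop (-9.1, -0.3)
finRtop (-9.9, -94.8)
finLtop (-10.0, 94.6)
vial (69.2, 46.9)
capM (8.5, 0.1)
```

The hinge at +49 and the fin at -9 agree with the given 58 mm.

Run:
```python
from fit import *
a=np.radians(12.27); x=np.array([np.cos(a),np.sin(a)]); O=np.array([511.6,-89.8])+60*x; R=Ry(12.27)
def tcp(th,dz=0):
    q=np.arctan2(30,58)+th; rr=np.hypot(58,30); return [*(O+(49-rr*np.cos(q))*x), 74+rr*np.sin(q)-19+dz]
r.servo_line(tcp(0,65),R,v=200); r.let_go(); r.servo_line(tcp(0),R,v=120)
r.gripper_close(30); print("w",r.read_gripper_width(),r.read_grasp_force(),r.read_time())
for th in np.arange(.1,.86,.125):
    r.servo_line(tcp(th),R,v=60); print(round(th,2),np.array(r.read_contact_force()).round(1),round(float(r.read_gripper_width()),1))
r.pause(.4); print(r.read_grasp_force(),r.read_contact_force(),r.read_time())
snap("wrist","pics/open.png"); i=snap("scene")["img"][180:310,270:400]
cv2.imwrite("pics/open2.png",np.hstack([cv2.resize(cv2.imread("pics/open.png"),(480,300)),cv2.resize(i[:,:,::-1],(300,300),interpolation=cv2.INTER_CUBIC)]))
```

```text
w 11.52813455741773 34.614983797073364 36.1583
0.1 [-0.5 -6.  -1.5] 11.5
0.22 [-1.7 -4.5 -1.4] 11.3
0.35 [-1.5 -4.7 -1.5] 11.5
0.48 [-0.9 -6.  -1.5] 11.3
0.6 [-1.6 -5.8 -1.4] 11.8
0.72 [-1.6 -5.4 -0.8] 11.7
0.85 [-1.7 -4.6 -0.5] 11.5
32.01642483472824 [-1.81220513 -5.63581766 -0.64674007] 38.5167
```

View pics/open2.png

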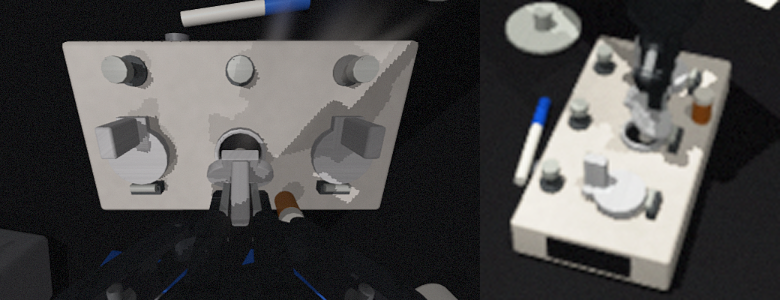

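The middle cap stands open, with its dark port visible at (240,145) and the fin between the pads at (240,185). The width reads 11.5 mm, the grip is 32 N, and the vial and marker are in place.

```bash
python3 -c "
from h import *
print(r.hand_in(), r.read_time())"
```

```text
the job is handed in; nothing more can be done
the job is handed in; nothing more can be done
```

The job is handed in; no verdict came back. The cover is seated level on the beaker, the bolts were tapped left, middle, right (the middle one gave), and the middle cap is held open at about 0.85 rad.

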